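# Size a flanged bushing in a stepped gauge

## Robot

A 6-joint arm with a two-finger parallel gripper is mounted at the origin on a cart in front of the work surface, level with it; the furniture and walls round the work are solid. World frame = base frame: x ahead of the robot, y to its left, z up, the work surface at z = 0. Lengths are in mm, angles in rad, forces in N, time in s.
With the tool pointing down it reaches from about 350 to 975 mm from the base axis. Payload 7.1 kg.
Tool frame: the origin (TCP) lies between the finger pads; the fingertips stand 19 mm ahead of it and the grasp point (between the pads) is the TCP (ctrl.finger_overhang is the distance from the TCP to the fingertips, in mm); z points along the fingers, y is the line along which they close (so a half turn about z gives the same grasp; the last joint's range is limited). The gripper opens to 88 mm and grips with 3 to 60 N. Pads are 20 mm wide; open, the fingers measure 115 mm over their backs; the gripper's body (75 mm by 178 mm) begins 61 mm behind the grasp point.
Start: joints at [-1.19, 0.423, 1.63, -0, 1.089, -0.019], TCP at [243.287, -575.688, 241.675] pointing down, gripper open.
Joint ranges: [-3, 3], [-0.9, 2.11], [0.09, 2.58], [-1.31, 4.45], [0.11, 2.69], [-2.54, 2.54]. Speed limits (rad/s): [2.39, 2.39, 3.01, 3.14, 3.14, 3.14].

## Interface

Orientations are given as a rotation vector (axis times angle).
In Python, from workcell import ctrl gives the robot as it stands. The module is installed in compiled form; this text tells all that it offers.
- The arm moves only by the tool arm_command, never from a script. Its argument "rows" is one flat list of numbers, 7 for each row, row after row: the turn, a rotation vector about the tool's x, y, z scaled (see below), then the shift along the tool's x, y, z scaled (see below), then the opening, from -1 (shut) to 1 (fully open). A call has 1 to 5 rows; each row is the pose to reach, as a shift and turn from the pose commanded when the call began, along the tool's axes at that moment, turning the shorter way round; what a row does not reach only later rows make up. The controller multiplies each number of a shift by 80 mm and each number of a turn by 180 degrees. A row lasts 1/10 s, in which the tool goes at most 50 mm and 8.59 degrees, less where a joint would pass 70% of its speed; a pose out of reach is approached as far as the arm can. A call with a number of a shift or a turn outside -1 to 1 is refused whole. A call with a gripper value outside its range is refused whole. The fingers move at their own pace and stop on an object; the grip force is fixed at half the most. Time passes only in rows, so rows that repeat a pose let the fingers close. It gives the time, the measured TCP pose, the force, the opening and the grip force at its end, in the units of the state.
- ctrl.get_obs(): the state, without advancing time (a new reading comes with each control period).
- ctrl.get_image(name): name is "scene" or "top"; returns (picture, depth): 384x512x3 uint8, red, green, blue; 384x512 float32, mm along the optical axis (not along the pixel's ray), 0 where there is no reading.
- ctrl.camera_params(name): a dict with "camera_matrix" (3x3 intrinsics, pixels), "world_to_cam" (4x4, takes a point from world to camera coordinates). Camera axes: x right, y down, z forward; pixel columns grow to the right and rows downward; lengths in mm; the calibration is good to about 2 mm. A picture is of the moment at which its call begins. camera_params takes no time and is no camera call.
- ctrl.close_job(): hands the job in; it is judged then, once.
The state is a dict: "t": time; "qpos": joint angles; "qvel": joint speeds; "joint_torque": joint torques, N m; "ee_pos": TCP position; "orientation": TCP orientation; "ft_force": force on the tool from outside, world axes, zero at the start; "moment": the same for the moment, N m; "width": finger opening in mm; "grasp_force": force on a finger pad.
Only numpy, scipy, OpenCV 4.12 (cv2) and the standard library are available. Lean on these libraries where they do the work, as an engineer would, in place of code of your own. Each camera call takes 0.05 s, during which the arm holds its last target. There are 200 camera calls.

## Task

Find the size of the brass bushing that stands on the green mat: try it in the holes of the stepped gauge one after the other, beginning with the smallest, pressing it lightly (a few newtons, never over 30) onto each hole squarely until it goes in. Leave it in the first hole that takes it, fully home with its flange flat on the step, and let go and move clear; leave the other two bushings in the tray and everything else where it is.

Things in the scene. Friction and masses are not known exactly. Their poses are not given: they have to be found in the camera images.
- bush_a_mid (a point): Centre, half-way up, of one of three like brass bushings, upright, 54 mm tall, 0.2 kg; z along its axis. From the foot up: shank 20 mm long (1 mm bevel), flange 46 mm across and 6 mm thick, round neck 26 mm across and 28 mm tall, to grip by. Shank diameters are 30, 34 and 38 mm, one each; which has which, and which stands on the mat, must be found out.
- bush_b_mid (a point): Centre, half-way up, of one of three like brass bushings, upright, 54 mm tall, 0.2 kg; z along its axis. From the foot up: shank 20 mm long (1 mm bevel), flange 46 mm across and 6 mm thick, round neck 26 mm across and 28 mm tall, to grip by. Shank diameters are 30, 34 and 38 mm, one each; which has which, and which stands on the mat, must be found out.
- bush_c_mid (a point): Centre, half-way up, of one of three like brass bushings, upright, 54 mm tall, 0.2 kg; z along its axis. From the foot up: shank 20 mm long (1 mm bevel), flange 46 mm across and 6 mm thick, round neck 26 mm across and 28 mm tall, to grip by. Shank diameters are 30, 34 and 38 mm, one each; which has which, and which stands on the mat, must be found out.
- step1 (a point): Centre of the mouth of hole 1 of the gauge, at the top face of its step, 32 mm above the bench. The hole is round, about 1.2 mm wider than 26 mm, over 23 mm deep, with a 1 mm bevel at the mouth. Axes as the gauge's.
- step2 (a point): Centre of the mouth of hole 2 of the gauge, at the top face of its step, 37 mm above the bench. The hole is round, about 1.2 mm wider than 30 mm, over 23 mm deep, with a 1 mm bevel at the mouth. Axes as the gauge's.
- step3 (a point): Centre of the mouth of hole 3 of the gauge, at the top face of its step, 42 mm above the bench. The hole is round, about 1.2 mm wider than 34 mm, over 23 mm deep, with a 1 mm bevel at the mouth. Axes as the gauge's.
- step4 (a point): Centre of the mouth of hole 4 of the gauge, at the top face of its step, 47 mm above the bench. The hole is round, about 1.2 mm wider than 38 mm, over 23 mm deep, with a 1 mm bevel at the mouth. Axes as the gauge's.
- gauge: Fixed aluminium block, a low staircase of four steps (74x62 mm each) along its y, on a dark base plate 98x272x8 mm. One hole amid each step; from +y to -y the holes grow from 26 to 38 mm and the steps rise 5 mm each from 32 to 47 mm above the bench; 1 to 4 black dots on the -x face count them. Origin under its centre. A bushing too big for a hole stops on the mouth.
- mat: Thin green mat, 85x85x3 mm, fixed; the bushing to be gauged stands on it. Origin at the centre of its underside.
- tray: Red shallow open tray, 160x90x16 mm, walls and floor 3 mm, fixed; the other two bushings stand in it. Origin at the centre of its underside, x along the long side.
- heel_0: Bystander: stacked leather heel block, 62x66x24 mm; origin at its underside.
- heel_1: Bystander: stacked leather heel block, 62x66x24 mm; origin at its underside.
- pincers: Bystander: steel pincers lying flat, 55x202x16 mm; origin at the underside.
- scissors: Bystander: scissors with blue handles lying flat, 87x199x9 mm; origin at the underside.

How it is judged:
By the outcome, as a careful person would: the job done as asked, in the order asked, and still so for the second after the job is handed in, with the robot touching nothing.
It also fails if it takes over 54 s, if anything falls off the work surface, if the arm or the gripper's body presses on something with over 40 N, if the wrist force passes 120 N, or if a joint passes its speed limit or range.

## Working session

There is one attempt and no reset: what is moved stays moved. The work goes in short steps, Python scripts to look and compute and a tool call to move; the robot and the scene stay as the last step left them, time stands still between calls to the robot, and variables do not carry over. Pictures are saved under pics/ and viewed, at most 10 in all, crops included, and the job is handed in when it is done.

Besides the shell and the picture viewer there is one more tool, called after ">>>" in YAML: its name, and indented under it one key for each argument. arm_command: Moves the arm, as the interface text tells. Shifts and turns lie within -1 to 1; 1 stands for 80 mm of shift or 180 degrees of turn. Its arguments: {"type":"object","properties":{"rows":{"type":"array","items":{"type":"number"}}},"required":["rows"]}

```bash
mkdir -p pics
python3 - <<'E'
from workcell import ctrl
import cv2,numpy as np
o=ctrl.get_obs();print({k:np.round(v,3) for k,v in o.items()})
for n in("scene","top"):
    p,d=ctrl.get_image(n);cv2.imwrite(f"pics/{n}0.png",p[:,:,::-1]);np.savez(f"{n}0.npz",p=p,d=d)
    c=ctrl.camera_params(n);print(n,np.round(c["camera_matrix"],1).tolist(),np.round(c["world_to_cam"],3).tolist())
E
```

```text
{'t': np.float64(0.0), 'qpos': array([-1.19 ,  0.424,  1.631, -0.   ,  1.089, -0.019]), 'qvel': array([ 0.001,  0.   ,  0.002,  0.001, -0.001,  0.001]), 'joint_torque': array([-0.0000e+00, -5.4463e+01, -2.7367e+01,  6.4000e-02,  2.3000e-02,
       -0.0000e+00]), 'ee_pos': array([ 243.103, -575.21 ,  240.891]), 'orientation': array([-3.078, -0.624,  0.   ]), 'ft_force': array([-0.005, -0.761, -0.41 ]), 'moment': array([-0.023,  0.063, -0.015]), 'grasp_force': np.float64(0.0), 'width': np.float64(87.814)}
scene [[499.4, 0.0, 248.3], [0.0, 499.4, 191.5], [0.0, 0.0, 1.0]] [[-0.558, -0.83, 0.014, 321.719], [-0.413, 0.264, -0.872, 297.759], [0.72, -0.492, -0.49, 1219.395], [0.0, 0.0, 0.0, 1.0]]
top [[369.5, 0.0, 264.6], [0.0, 369.5, 188.6], [0.0, 0.0, 1.0]] [[-0.005, -1.0, 0.02, 2.519], [-0.991, 0.003, -0.133, 577.612], [0.133, -0.02, -0.991, 1082.625], [0.0, 0.0, 0.0, 1.0]]
```

View pics/scene0.png

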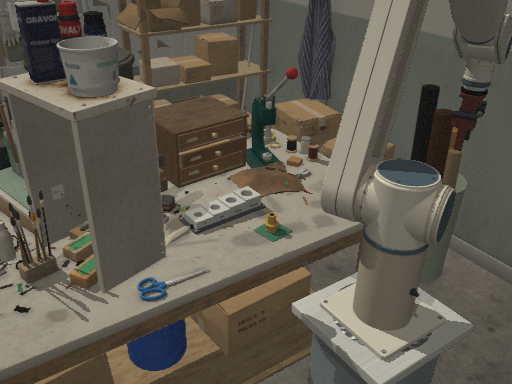

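View pics/top0.png

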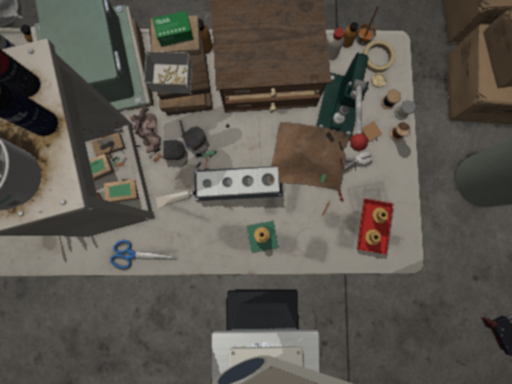

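The scene view shows the gauge at about (222,208) and the bushing on the mat at (271,222). In the top view they are at (237,182) and (262,236), and the tray is at (375,228).

```bash
cat > h.py <<'E'
from workcell import ctrl
import cv2,numpy as np
def cam(n):
    c=ctrl.camera_params(n);return c["camera_matrix"],c["world_to_cam"]
def pts(n,d):
    K,T=cam(n);v,u=np.mgrid[:384,:512]
    X=np.stack([(u-K[0,2])/K[0,0]*d,(v-K[1,2])/K[1,1]*d,d],-1)
    return (X-T[:3,3])@T[:3,:3]
def ray(n,u,v,z):
    K,T=cam(n);R=T[:3,:3];c=-R.T@T[:3,3]
    w=R.T@np.linalg.inv(K)@[u,v,1];return c+w*(z-c[2])/w[2]
def proj(n,P):
    K,T=cam(n);q=K@(T[:3,:3]@P+T[:3,3]);return q[:2]/q[2]
E
python3 - <<'E'
from h import *
np.set_printoptions(precision=1,suppress=True)
p,d=[np.load("top0.npz")[k] for k in "pd"];W=pts("top",d)
hsv=cv2.cvtColor(p,cv2.COLOR_RGB2HSV)
# gauge top: bright pixels
roi=np.zeros((384,512),bool);roi[155:210,185:292]=1
for lo,hi in((27,34.5),(34.5,39.5),(39.5,44.5),(44.5,50)):
    m=roi&(W[...,2]>lo)&(W[...,2]<hi);v,u=np.nonzero(m);print(lo,m.sum(),u.mean(),v.mean(),np.median(W[m],0))
roi[:]=0;roi[215:260,240:285]=1
m=roi&(W[...,2]>47)&(W[...,2]<65);print("bush top",m.sum(),W[m].mean(0),W[m].min(0),W[m].max(0))
gm=roi&(hsv[...,0]>60)&(hsv[...,0]<95)&(hsv[...,1]>100)
r=cv2.minAreaRect(np.argwhere(gm)[:,::-1].astype(np.float32));print("mat",r,ray("top",*r[0],3))
c1=cv2.resize(p[155:260,180:290],None,fx=5,fy=5,interpolation=cv2.INTER_CUBIC)
s=np.load("scene0.npz")["p"];c2=cv2.resize(s[175:250,170:300],None,fx=5,fy=5,interpolation=cv2.INTER_CUBIC)
cv2.imwrite("pics/c1.png",c1[:,:,::-1]);cv2.imwrite("pics/c2.png",c2[:,:,::-1])
E
```

```text
27 619 223.6898222940226 179.68497576736672 [608.4 157.8  31.3]
34.5 498 238.2309236947791 178.789156626506 [607.5  99.1  37. ]
39.5 451 253.7760532150776 178.37028824833703 [609.7  38.2  41.8]
44.5 311 268.41800643086816 177.79099678456592 [609.  -13.1  46.4]
bush top 59 [440.5  10.4  56.4] [429.1  -0.1  52.4] [452.4  20.6  60.5]
mat ((262.3183898925781, 236.29653930664062), (24.18423843383789, 23.622901916503906), 79.2156982421875) [434.3   7.2   3. ]
```

View pics/c1.png

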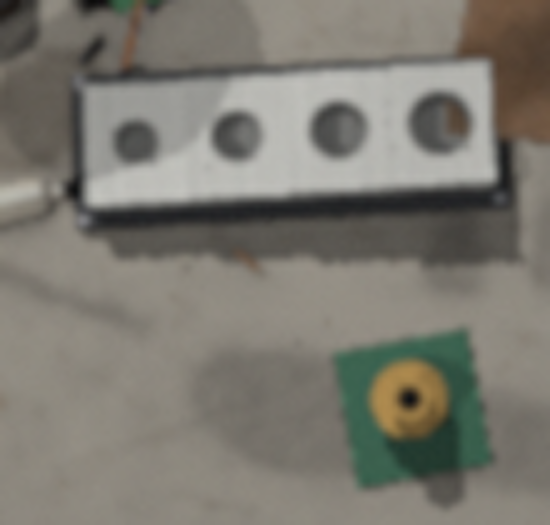

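View pics/c2.png

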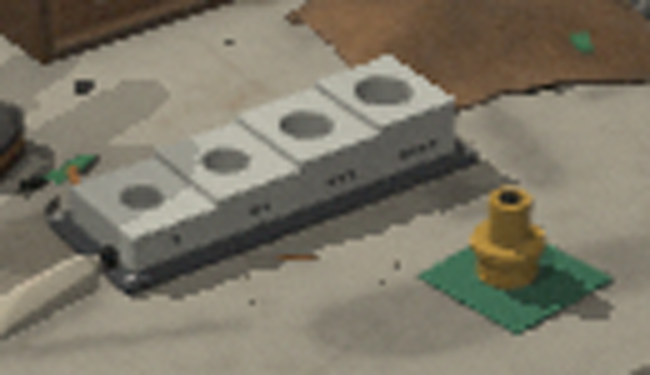

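Run:
```python
from h import *
np.set_printoptions(precision=1,suppress=True)
from scipy.ndimage import gaussian_filter
seeds={"top":[(206.6,182.8),(227,181.7),(247.2,180.5),(267.6,179.2)],"scene":[(198.3,214),(215.2,206.9),(231.3,199.7),(246.6,193)]}
H=[32,37,42,47];res={}
for n in seeds:
    p=np.load(n+"0.npz")["p"];S=6
    for i,(u,v) in enumerate(seeds[n]):
        P0=ray(n,u,v,H[i]);R=[15,17,19,21][i]-1.4
        u0,v0=int(u)-10,int(v)-10
        g=cv2.resize(cv2.cvtColor(p,cv2.COLOR_RGB2GRAY)[v0:v0+21,u0:u0+21],None,fx=S,fy=S,interpolation=cv2.INTER_CUBIC)
        t,b=cv2.threshold(g,0,255,cv2.THRESH_BINARY_INV+cv2.THRESH_OTSU)
        cs,_=cv2.findContours(b,cv2.RETR_EXTERNAL,cv2.CHAIN_APPROX_NONE)
        ctr=lambda c:cv2.minEnclosingCircle(c)[0]
        c=min(cs,key=lambda c:np.hypot(*(np.array(ctr(c))-10.5*S)) if len(c)>30 else 1e9)
        e=cv2.fitEllipse(cv2.convexHull(c));uv=(np.array(e[0])+.5)/S-.5+[u0,v0]
        res[n,i]=ray(n,*uv,H[i]);print(n,i+1,uv,np.array(e[1])/S,res[n,i],P0)
# bush: neck top ring + flange, brass mask
for n,(u,v) in {"top":(262,234),"scene":(271,222)}.items():
    p=np.load(n+"0.npz")["p"];h=cv2.cvtColor(p,cv2.COLOR_RGB2HSV)
    m=((h[...,0]>12)&(h[...,0]<30)&(h[...,1]>120)&(h[...,2]>60)).astype(np.uint8)
    m[:v-20]=0;m[v+20:]=0;m[:,:u-15]=0;m[:,u+15:]=0
    for r in range(v-15,v+16):
        c=np.nonzero(m[r])[0]
        if len(c):print(n,r,c.min(),c.max(),end="; ")
    print()
print(ray("scene",272,213.8,57),ray("top",261.6,234.3,57))
```

```text
top 1 [206.6 182.8] [9.2 9.6] [596.7 176.8  32. ] [596.9 176.7  32. ]
top 2 [226.7 181.6] [10.  10.2] [599.5 115.3  37. ] [599.3 114.3  37. ]
top 3 [247.1 180.4] [11.4 11.7] [602.3  52.9  42. ] [602.1  52.8  42. ]
top 4 [267.6 179.1] [12.7 12.8] [605.5  -8.9  47. ] [605.1  -9.   47. ]
scene 1 [197.7 214. ] [5.2 9.2] [597.3 175.6  32. ] [596.  174.1  32. ]
scene 2 [214.5 206.7] [4.9 9.6] [599.6 113.7  37. ] [597.3 112.6  37. ]
scene 3 [230.6 199.6] [ 5.4 10.7] [602.5  51.7  42. ] [600.8  50.3  42. ]
scene 4 [246.  192.8] [ 5.9 11.6] [605.7  -9.7  47. ] [603.4 -10.5  47. ]
top 228 259 264; top 229 257 266; top 230 256 267; top 231 256 267; top 232 255 268; top 233 255 268; top 234 255 268; top 235 255 268; top 236 255 268; top 237 255 268; top 238 256 267; top 239 256 266; top 240 257 265; top 241 258 264; 
scene 213 268 274; scene 214 268 275; scene 215 268 275; scene 216 268 275; scene 217 268 274; scene 218 268 274; scene 219 267 274; scene 220 265 277; scene 221 265 278; scene 222 264 277; scene 223 264 278; scene 224 264 278; scene 225 265 277; scene 226 266 277; scene 227 266 276; scene 228 266 276; scene 229 266 276; scene 230 266 276; scene 231 267 275; scene 232 270 271; 
[441.6   5.6  57. ] [439.8  10.   57. ]
```

>>> arm_command:
  rows: [0,0,0.127,1,-1,0,1,0,0,0.127,1,-1,0,1,0,0,0.127,1,-1,0,1]

```text
t: 0.4
ee_pos: [286.2, -466.7, 240.9]
orientation: [-3.138, 0.005, 0.002]
ft_force: [0.0, 1.1, 0.6]
width: 87.5
grasp_force: 0.0
```

>>> arm_command:
  rows: [0,0,0,0.3,-1,0,1,0,0,0,0.3,-1,0,1]

```text
t: 0.6
ee_pos: [309.7, -388.4, 241.2]
orientation: [-3.14, -0.001, 0.001]
ft_force: [-0.2, 0.5, -0.2]
width: 87.7
grasp_force: 0.0
```

>>> arm_command:
  rows: [0,0,0,0.3,-1,0,1,0,0,0,0.3,-1,0,1]

```text
t: 0.8
ee_pos: [333.5, -308.2, 241.3]
orientation: [-3.14, -0.002, 0.001]
ft_force: [0.6, 0.9, 0.3]
width: 87.4
grasp_force: 0.0
```

>>> arm_command:
  rows: [0,0,0,0.3,-1,0,1,0,0,0,0.3,-1,0,1]

```text
t: 1.0
ee_pos: [357.5, -228.4, 241.5]
orientation: [-3.141, -0.002, 0.001]
ft_force: [0.3, 0.6, 0.1]
width: 88.0
grasp_force: 0.0
```

>>> arm_command:
  rows: [0,0,0,0.3,-1,0,1,0,0,0,0.3,-1,0,1]

```text
t: 1.2
ee_pos: [381.5, -148.5, 241.6]
orientation: [-3.141, -0.002, 0.0]
ft_force: [0.7, -0.5, 0.7]
width: 87.6
grasp_force: 0.0
```

>>> arm_command:
  rows: [0,0,0,0.3,-1,0.5,1,0,0,0,0.3,-1,0.5,1]

```text
t: 1.4
ee_pos: [405.9, -69.0, 201.5]
orientation: [3.141, 0.001, 0.002]
ft_force: [-0.1, -0.5, -0.2]
width: 87.8
grasp_force: 0.0
```

>>> arm_command:
  rows: [0,0,0,0.3,-1,0.5,1,0,0,0,0.3,-1,0.5,1,0,0,0,0.3,-1,0.5,1,0,0,0,0.3,-1,0.5,1]

```text
t: 1.8
ee_pos: [429.0, 9.9, 161.2]
orientation: [3.141, 0.005, -0.003]
ft_force: [-0.3, -0.2, -0.7]
width: 87.8
grasp_force: 0.0
```

>>> arm_command:
  rows: [0,0,0,0.14,0.02,0.65,1,0,0,0,0.14,0.02,0.65,1,0,0,0,0.14,0.02,0.65,1]

```text
t: 2.1
ee_pos: [439.6, 6.6, 109.4]
orientation: [3.142, -0.002, -0.005]
ft_force: [-0.2, -0.1, 1.0]
width: 88.0
grasp_force: 0.0
```

Run:
```python
from h import *
p,d=ctrl.get_image("scene");print(ctrl.get_obs()["ee_pos"])
c=cv2.resize(p[120:270,180:360],None,fx=4,fy=4,interpolation=cv2.INTER_CUBIC)[:,:,::-1].copy()
o=ctrl.get_obs()["ee_pos"]
for z in (51,57,o[2]-19):
    q=(proj("scene",np.array([o[0],o[1],z]))-[180,120]+.5)*4;cv2.circle(c,(int(q[0]),int(q[1])),2,(255,0,255),-1);print(q)
cv2.imwrite("pics/s1.png",c)
```

```text
[440.40395051   6.75185611 110.57643871]
[369.37124645 385.07939252]
[369.66263441 378.32750469]
[371.36425715 338.89840226]
```

View pics/s1.png

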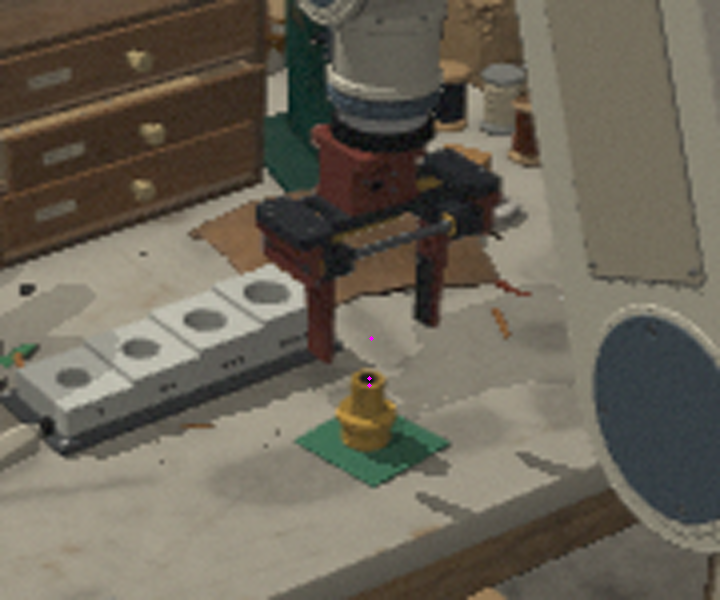

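Projecting the TCP down to z=57 lands it on the neck's bore at (369,378), so it is over the bushing. I'll descend and grip.

>>> arm_command:
  rows: [0,0,0,0,0,0.4,1,0,0,0,0,0,0.73,1,0,0,0,0,0,0.73,1,0,0,0,0,0,0.73,1]

```text
t: 2.55
ee_pos: [441.4, 7.3, 53.1]
orientation: [3.142, 0.0, 0.003]
ft_force: [-0.2, -0.4, -0.4]
width: 88.2
grasp_force: 0.0
```

>>> arm_command:
  rows: [0,0,0,0,0,0,-1,0,0,0,0,0,0,-1,0,0,0,0,0,0,-1,0,0,0,0,0,0,-1,0,0,0,0,0,0,-1]

```text
t: 3.05
ee_pos: [440.8, 7.7, 51.5]
orientation: [-3.142, -0.001, -0.001]
ft_force: [0.2, 0.1, 1.6]
width: 51.7
grasp_force: 0.0
```

>>> arm_command:
  rows: [0,0,0,0,0,0,-1,0,0,0,0,0,0,-1,0,0,0,0,0,0,-1]

```text
t: 3.35
ee_pos: [440.7, 7.8, 51.2]
orientation: [-3.141, -0.001, 0.0]
ft_force: [-0.0, 2.1, 1.1]
width: 27.3
grasp_force: 1.1
```

>>> arm_command:
  rows: [0,0,0,0,0,0,-1,0,0,0,0,0,0,-1,0,0,0,0,0,-0.4,-1,0,0,0,0,0,-0.75,-1,0,0,0,0,0,-0.75,-1]

```text
t: 3.85
ee_pos: [442.5, 7.6, 113.6]
orientation: [3.141, 0.001, 0.008]
ft_force: [0.0, 0.9, -2.4]
width: 25.5
grasp_force: 29.9
```

>>> arm_command:
  rows: [0,0,0,0.3,-0.3,0,-1,0,0,0,0.65,-0.7,0,-1,0,0,0,0.65,-0.7,0,-1]

```text
t: 4.15
ee_pos: [496.3, 66.2, 110.9]
orientation: [-3.141, -0.004, -0.007]
ft_force: [-0.8, -0.9, -1.9]
width: 25.4
grasp_force: 29.9
```

>>> arm_command:
  rows: [0,0,0,0.3,-0.3,0,-1,0,0,0,0.65,-0.7,0,-1,0,0,0,0.65,-0.7,0,-1]

```text
t: 4.45
ee_pos: [547.6, 122.2, 110.6]
orientation: [-3.141, -0.004, -0.005]
ft_force: [-0.3, -0.4, -2.7]
width: 25.8
grasp_force: 29.9
```

>>> arm_command:
  rows: [0,0,0,0.3,-0.3,0.1,-1,0,0,0,0.65,-0.7,0.1,-1,0,0,0,0.65,-0.7,0.1,-1,0,0,0,0.65,-0.7,0.1,-1]

```text
t: 4.85
ee_pos: [595.3, 175.4, 101.7]
orientation: [3.141, 0.003, -0.004]
ft_force: [-1.2, -0.6, -2.1]
width: 25.8
grasp_force: 29.9
```

Run:
```python
from h import *
p,d=ctrl.get_image("scene");print({k:np.round(v,2) for k,v in ctrl.get_obs().items() if k in("ee_pos","ft_force","grasp_force","width")})
np.savez("s2.npz",p=p,d=d)
c=cv2.resize(p[130:240,150:290],None,fx=5,fy=5,interpolation=cv2.INTER_CUBIC)[:,:,::-1].copy()
o=ctrl.get_obs()["ee_pos"]
for z in (o[2]-48.3,o[2]-28.3,32):
    q=(proj("scene",np.array([o[0],o[1],z]))-[150,130]+.5)*5;cv2.circle(c,(int(q[0]),int(q[1])),2,(255,0,255),-1);print(q)
cv2.imwrite("pics/s2.png",c)
p,d=ctrl.get_image("top");np.savez("t2.npz",p=p,d=d)
```

```text
{'ee_pos': array([594.73, 174.81, 101.79]), 'ft_force': array([-0.69, -0.83, -1.97]), 'grasp_force': np.float64(29.94), 'width': np.float64(25.51)}
[242.82262698 394.05966363]
[241.65113649 366.06125945]
[244.06506199 423.7536286 ]
```

View pics/s2.png

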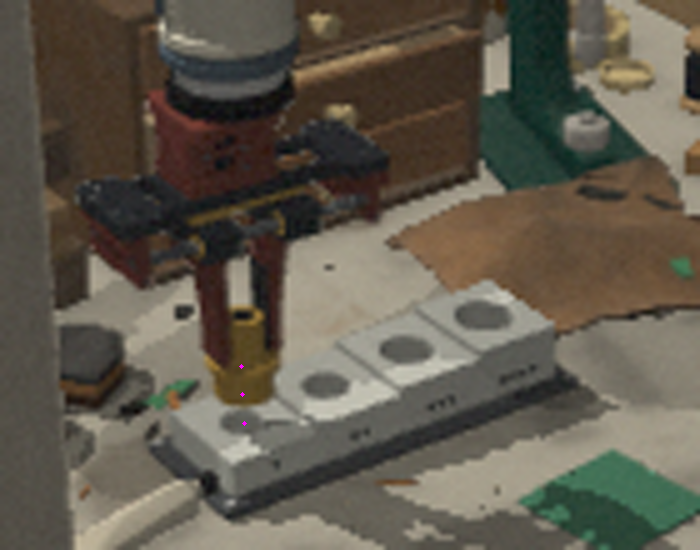

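The gripped bushing is square, with its shank at about (244,395) above hole 1 at (241,422). It needs about +2 mm in x and +1 mm in y.

>>> arm_command:
  rows: [0,0,0,0.025,-0.012,0.12,-1,0,0,0,0.025,-0.012,0.24,-1,0,0,0,0.025,-0.012,0.24,-1,0,0,0,0.025,-0.012,0.24,-1]

```text
t: 5.35
ee_pos: [598.0, 176.4, 83.4]
orientation: [3.141, 0.001, -0.002]
ft_force: [1.0, -0.3, -1.8]
width: 25.8
grasp_force: 29.9
```

>>> arm_command:
  rows: [0,0,0,0,0,0.01,-1,0,0,0,0,0,0.02,-1,0,0,0,0,0,0.02,-1]

```text
t: 5.65
ee_pos: [598.6, 176.8, 82.6]
orientation: [-3.141, -0.001, -0.0]
ft_force: [1.1, 0.7, -2.4]
width: 25.2
grasp_force: 29.9
```

>>> arm_command:
  rows: [0,0,0,0,0,0.01,-1,0,0,0,0,0,0.02,-1,0,0,0,0,0,0.02,-1]

```text
t: 5.95
ee_pos: [598.5, 176.8, 80.8]
orientation: [3.142, 0.001, -0.0]
ft_force: [-0.4, 0.6, -1.7]
width: 25.2
grasp_force: 29.9
```

>>> arm_command:
  rows: [0,0,0,0,0,0.01,-1,0,0,0,0,0,0.015,-1,0,0,0,0,0,0.015,-1]

```text
t: 6.25
ee_pos: [598.7, 176.9, 80.2]
orientation: [-3.141, -0.001, -0.001]
ft_force: [-2.1, 0.2, 4.3]
width: 25.7
grasp_force: 30.0
```

>>> arm_command:
  rows: [0,0,0,0,0,0.006,-1,0,0,0,0,0,0.006,-1,0,0,0,0,0,0.006,-1]

```text
t: 6.55
ee_pos: [598.8, 176.9, 80.1]
orientation: [-3.141, -0.001, -0.001]
ft_force: [-2.4, -0.7, 8.4]
width: 25.8
grasp_force: 30.0
```

Hole 1 stopped it at about 8 N, so I'll go on to hole 2.

>>> arm_command:
  rows: [0,0,0,0,0,-0.21,-1,0,0,0,0,0,-0.21,-1]

```text
t: 6.75
ee_pos: [599.9, 177.1, 98.1]
orientation: [-3.141, -0.001, -0.005]
ft_force: [0.6, 0.9, -1.8]
width: 25.5
grasp_force: 29.9
```

>>> arm_command:
  rows: [0,0,0,0.015,0.4,0,-1,0,0,0,0.015,0.778,0,-1,0,0,0,0.015,0.778,0,-1,0,0,0,0.015,0.778,0.09,-1,0,0,0,0.015,0.778,0.09,-1]

```text
t: 7.25
ee_pos: [599.3, 115.0, 87.8]
orientation: [-3.142, -0.002, 0.002]
ft_force: [0.4, 0.9, -1.7]
width: 25.3
grasp_force: 29.9
```

Run:
```python
from h import *
p,d=ctrl.get_image("scene");o=np.mean([ctrl.get_obs()["ee_pos"]],0);print(o)
c=cv2.resize(p[150:230,180:270],None,fx=8,fy=8,interpolation=cv2.INTER_CUBIC)[:,:,::-1].copy()[:600]
for P in ([o[0],o[1],o[2]-48],[599.5,114.5,37],[602.4,52.3,42]):
    q=(proj("scene",np.array(P))-[180,150]+.5)*8;cv2.circle(c,(int(q[0]),int(q[1])),2,(255,0,255),-1);print(q)
cv2.imwrite("pics/s3.png",c)
```

```text
[599.33215793 115.23041298  88.05762564]
[276.98853626 452.18834814]
[278.525454  458.1338136]
[408.10978393 401.2419687 ]
```

View pics/s3.png

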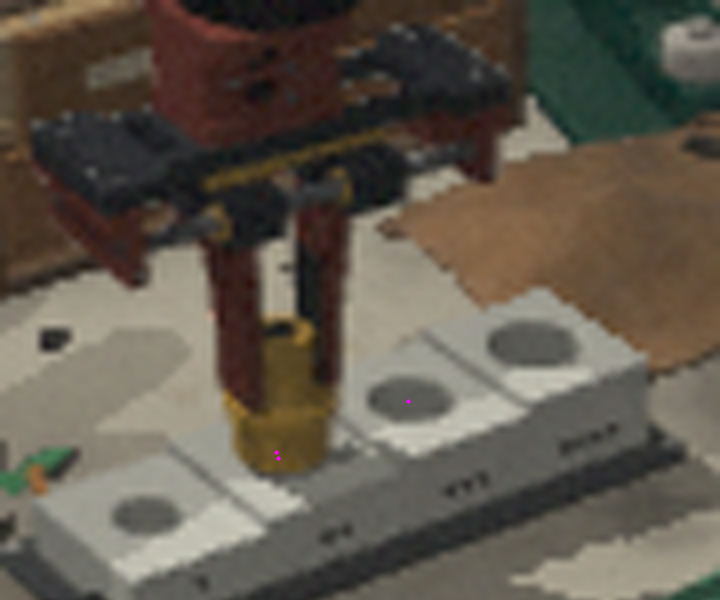

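>>> arm_command:
  rows: [0,0,0,0,0,0.02,-1,0,0,0,0,0,0.045,-1,0,0,0,0,0,0.045,-1]

```text
t: 7.6
ee_pos: [599.9, 115.1, 85.3]
orientation: [-3.141, -0.002, -0.001]
ft_force: [-0.2, -0.6, -1.4]
width: 25.4
grasp_force: 29.9
```

>>> arm_command:
  rows: [0,0,0,0,0,0.008,-1,0,0,0,0,0,0.015,-1,0,0,0,0,0,0.015,-1]

```text
t: 7.9
ee_pos: [600.1, 115.1, 85.1]
orientation: [-3.141, -0.001, -0.001]
ft_force: [-4.2, 2.9, 7.1]
width: 25.4
grasp_force: 30.0
```

>>> arm_command:
  rows: [0,0,0,0,0,-0.21,-1,0,0,0,0,0,-0.21,-1]

```text
t: 8.1
ee_pos: [601.2, 114.7, 103.0]
orientation: [-3.141, -0.001, -0.006]
ft_force: [0.7, 0.1, -2.2]
width: 25.5
grasp_force: 29.9
```

>>> arm_command:
  rows: [0,0,0,0.032,0.4,0,-1,0,0,0,0.032,0.778,0,-1,0,0,0,0.032,0.778,0,-1,0,0,0,0.032,0.778,0.09,-1,0,0,0,0.032,0.778,0.09,-1]

```text
t: 8.6
ee_pos: [601.8, 52.7, 92.7]
orientation: [-3.142, -0.001, 0.002]
ft_force: [-0.4, 0.7, -1.8]
width: 25.5
grasp_force: 29.9
```

>>> arm_command:
  rows: [0,0,0,0,0,0.02,-1,0,0,0,0,0,0.045,-1,0,0,0,0,0,0.045,-1]

```text
t: 8.9
ee_pos: [602.5, 52.9, 89.9]
orientation: [-3.141, -0.002, -0.0]
ft_force: [-0.5, 0.4, -1.0]
width: 25.3
grasp_force: 29.9
```

>>> arm_command:
  rows: [0,0,0,0,0,0.008,-1,0,0,0,0,0,0.015,-1,0,0,0,0,0,0.015,-1]

```text
t: 9.2
ee_pos: [602.7, 52.7, 89.5]
orientation: [-3.141, -0.001, -0.001]
ft_force: [-0.2, 1.6, 4.0]
width: 25.2
grasp_force: 30.0
```

>>> arm_command:
  rows: [0,0,0,0,0,0.01,-1,0,0,0,0,0,0.01,-1,0,0,0,0,0,0.01,-1]

```text
t: 9.5
ee_pos: [602.9, 52.7, 89.3]
orientation: [-3.141, -0.001, -0.002]
ft_force: [-2.2, 2.7, 10.0]
width: 25.5
grasp_force: 30.0
```

Run:
```python
from h import *
p,d=ctrl.get_image("scene");o=np.mean([ctrl.get_obs()["ee_pos"]],0);print(o)
c=cv2.resize(p[150:225,190:280],None,fx=8,fy=8,interpolation=cv2.INTER_CUBIC)[:,:,::-1].copy()[:600]
for P in ([o[0],o[1],o[2]-48],[602.4,52.3,42],[605.6,-9.3,47]):
    q=(proj("scene",np.array(P))-[190,150]+.5)*8;cv2.circle(c,(int(q[0]),int(q[1])),2,(255,0,255),-1);print(q)
cv2.imwrite("pics/s4.png",c)
```

```text
[602.84554722  52.68011704  89.30287718]
[326.72636849 402.52500676]
[328.10978393 401.2419687 ]
[451.28057806 346.5368315 ]
```

View pics/s4.png

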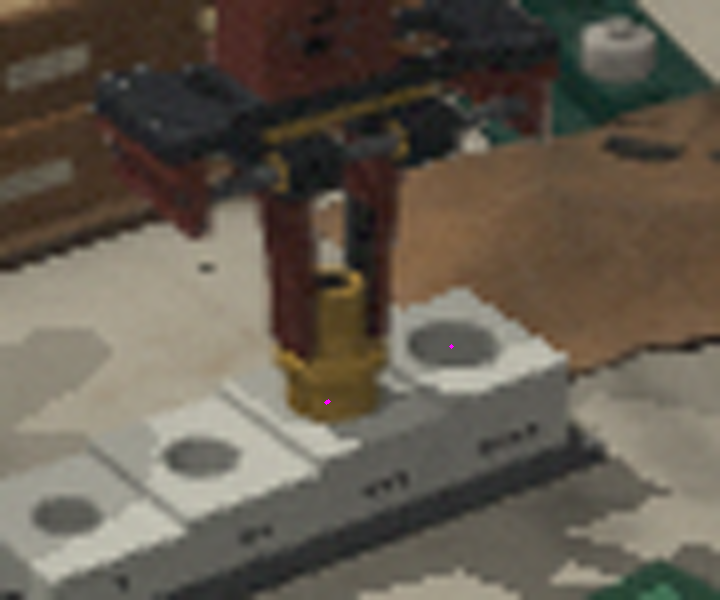

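The bushing stops on hole 3 as well. It sank about 0.7 mm onto the bevel, which fits a 38 mm shank, well centred at (330,400). I'll shift exactly one pitch to hole 4.

>>> arm_command:
  rows: [0,0,0,0,0,-0.21,-1,0,0,0,0,0,-0.21,-1]

```text
t: 9.75
ee_pos: [603.5, 52.3, 106.3]
orientation: [-3.142, -0.001, -0.005]
ft_force: [0.2, 0.4, -2.0]
width: 25.6
grasp_force: 29.9
```

>>> arm_command:
  rows: [0,0,0,0.039,0.4,0,-1,0,0,0,0.039,0.774,0,-1,0,0,0,0.039,0.774,0,-1,0,0,0,0.039,0.774,0.09,-1,0,0,0,0.039,0.774,0.09,-1]

```text
t: 10.25
ee_pos: [604.6, -9.0, 96.1]
orientation: [-3.141, -0.002, 0.003]
ft_force: [-0.3, -0.5, -1.7]
width: 25.4
grasp_force: 29.9
```

>>> arm_command:
  rows: [0,0,0,0,0,0.02,-1,0,0,0,0,0,0.035,-1,0,0,0,0,0,0.035,-1]

```text
t: 10.55
ee_pos: [605.5, -9.1, 94.6]
orientation: [-3.142, -0.002, 0.0]
ft_force: [-0.7, 0.2, -1.6]
width: 25.6
grasp_force: 29.9
```

>>> arm_command:
  rows: [0,0,0,0,0,0.01,-1,0,0,0,0,0,0.02,-1,0,0,0,0,0,0.02,-1]

```text
t: 10.85
ee_pos: [605.5, -9.6, 93.2]
orientation: [-3.142, -0.001, 0.0]
ft_force: [-0.4, -0.3, -2.2]
width: 25.1
grasp_force: 29.9
```

>>> arm_command:
  rows: [0,0,0,0,0,0.01,-1,0,0,0,0,0,0.02,-1,0,0,0,0,0,0.03,-1,0,0,0,0,0,0.03,-1]

```text
t: 11.25
ee_pos: [605.4, -9.7, 90.7]
orientation: [-3.142, -0.001, 0.0]
ft_force: [0.7, -0.6, -1.8]
width: 25.1
grasp_force: 29.9
```

>>> arm_command:
  rows: [0,0,0,0,0,0.04,-1,0,0,0,0,0,0.08,-1,0,0,0,0,0,0.12,-1,0,0,0,0,0,0.16,-1,0,0,0,0,0,0.16,-1]

```text
t: 11.75
ee_pos: [605.5, -9.5, 77.5]
orientation: [-3.141, -0.001, 0.0]
ft_force: [0.1, 0.9, -3.5]
width: 25.5
grasp_force: 29.9
```

>>> arm_command:
  rows: [0,0,0,0,0,0.01,-1,0,0,0,0,0,0.02,-1,0,0,0,0,0,0.02,-1]

```text
t: 12.05
ee_pos: [605.7, -9.6, 76.5]
orientation: [-3.141, -0.001, -0.0]
ft_force: [0.4, 1.6, -2.7]
width: 25.2
grasp_force: 29.9
```

>>> arm_command:
  rows: [0,0,0,0,0,0.01,-1,0,0,0,0,0,0.02,-1,0,0,0,0,0,0.02,-1]

```text
t: 12.35
ee_pos: [605.8, -9.5, 75.2]
orientation: [-3.141, -0.001, -0.001]
ft_force: [-0.7, 2.3, 3.3]
width: 25.5
grasp_force: 29.9
```

>>> arm_command:
  rows: [0,0,0,0,0,0.005,-1,0,0,0,0,0,0.01,-1,0,0,0,0,0,0.01,-1]

```text
t: 12.65
ee_pos: [605.8, -9.5, 75.1]
orientation: [-3.141, -0.001, -0.001]
ft_force: [-2.8, 2.5, 11.3]
width: 25.4
grasp_force: 30.0
```

Contact came at 75.1, the height expected with the flange on the step. I'll release and retreat.

>>> arm_command:
  rows: [0,0,0,0,0,-0.01,-1,0,0,0,0,0,-0.01,1,0,0,0,0,0,-0.01,1,0,0,0,0,0,-0.01,1,0,0,0,0,0,-0.01,1]

```text
t: 13.15
ee_pos: [605.4, -9.8, 74.5]
orientation: [3.141, 0.001, -0.001]
ft_force: [-0.5, -0.1, -0.5]
width: 53.9
grasp_force: 0.0
```

>>> arm_command:
  rows: [0,0,0,0,0,0,1,0,0,0,0,0,0,1,0,0,0,0,0,-0.2,1,0,0,0,0,0,-0.6,1,0,0,0,0,0,-1,1]

```text
t: 13.65
ee_pos: [605.2, -9.6, 156.2]
orientation: [-3.142, -0.001, 0.001]
ft_force: [0.8, -0.2, 0.0]
width: 87.4
grasp_force: 0.0
```

>>> arm_command:
  rows: [0,0,0,-1,1,-0.5,1,0,0,0,-1,1,-0.5,1,0,0,0,-1,1,-0.5,1,0,0,0,-1,1,-0.5,1]

```text
t: 14.05
ee_pos: [524.9, -91.2, 196.8]
orientation: [3.141, -0.003, 0.004]
ft_force: [0.7, 0.2, -0.1]
width: 87.5
grasp_force: 0.0
```

Run:
```python
from h import *
p,d=ctrl.get_image("scene");o=ctrl.get_obs();print(o["t"],o["ee_pos"],o["width"],o["ft_force"])
c=cv2.resize(p[150:225,190:280],None,fx=8,fy=8,interpolation=cv2.INTER_CUBIC)[:,:,::-1]
cv2.imwrite("pics/s5.png",c)
```

```text
14.1 [525.9680069  -90.32837213 196.12793678] 87.34189887676077 [-0.16663437 -1.68766408 -0.30739225]
```

View pics/s5.png

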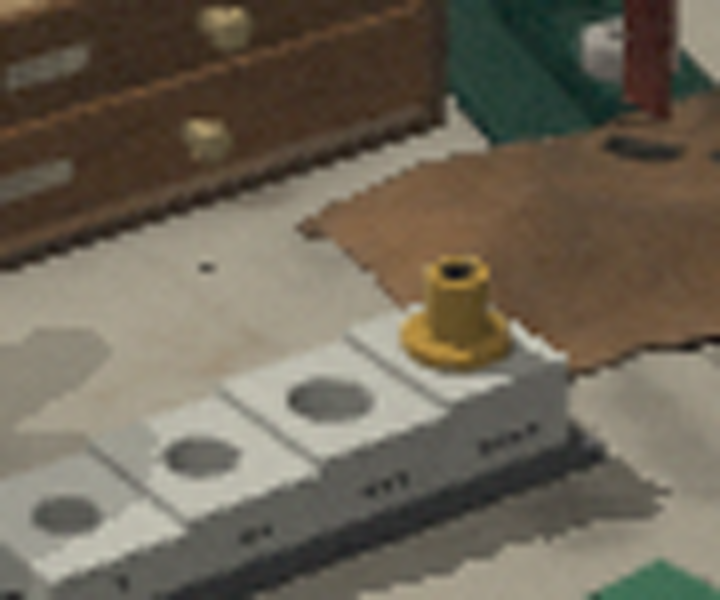

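The bushing stands in hole 4 at (457,335) with its flange flat on the step, and the gripper is clear.

```bash
python3 -c "
from workcell import ctrl
print(ctrl.close_job())"
```

```text
the job is handed in; nothing more can be done
None
```

The bushing has a 38 mm shank: holes 1, 2 and 3 each stopped it under light pressure (highest force reading about 11 N), and it is now fully home in hole 4 with its flange on the step, released with the arm clear and the job handed in.

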